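# Seat the try-in pin in the guide and hold the loupe over it in focus

## Robot

A 6-joint arm with a two-finger parallel gripper is mounted at the origin on the work surface. World frame = base frame: x ahead of the robot, y to its left, z up, the work surface at z = 0. Lengths are in mm, angles in rad, forces in N, time in s.
With the tool pointing down it reaches from about 350 to 875 mm from the base axis. Payload 4.2 kg.
Tool frame: the origin (TCP) lies at the very end of the fingers, on their centre line; the grasp point (between the pads) lies 19 mm behind it (arm.pinch_z is the distance from the TCP to the grasp point, in mm); x points along the fingers, y is the direction in which the jaws open and shut, and the axes are right-handed (so a half turn about x gives the same grasp; the last joint's range is limited). The gripper opens to 85 mm and grips with 20 to 120 N. Pads are 22 mm wide; open, the fingers measure 114 mm over their backs; the gripper's body (76 mm by 85 mm) begins 54 mm behind the grasp point. The pads swing forward as they close: fully open they stand 13 mm farther back than shut.
Start: joints at [-1.025, 0.385, 0.008, 0, -1.194, -0.259], TCP at [176.819, -599.445, 231.312] pointing down, gripper open.
Joint ranges: [-3.14, 3.14], [-1.21, 2.06], [-1.07, 1.41], [-3.16, 2.05], [-2.99, -0.16], [-3.1, 3.1]. Speed limits (rad/s): [2.79, 2.79, 3.14, 3.14, 3.14, 3.14].

## Interface

Orientations are given as a unit quaternion [x, y, z, w].
In Python, from bench import arm gives the robot as it stands.
- The arm moves only by the tool drive_tool, never from a script. Its argument "motion" is a list of rows, each a list of 4 numbers: the shift along the tool's x, y, z in mm, then the turn about the tool's x in degrees. In form: [[dx, dy, dz, spin], ...]. A call has 1 to 10 rows; each row shifts and turns the commanded pose from where the row before left it, along the tool's axes as they then stand; what a row does not reach is not made up. A row lasts 1/12 s, in which the tool goes at most 41.7 mm and 7.16 degrees, less where a joint would pass 70% of its speed; a pose out of reach is approached as far as the arm can. A call with a gripper value outside its range is refused whole. "grip" is the finger opening in mm, from 0 to 85.4, set as the call begins (left out, the last holds). The fingers move at their own pace and stop on an object; the grip force is fixed at half the most. Time passes only in rows, so rows that do not move let the fingers close. It gives the time, the measured TCP pose, the force and the opening at its end, in the units of the state.
- arm.read_state(): the state, without advancing time (a new reading comes with each control period).
- arm.get_image(name): name is "scene" or "top"; returns the picture (384x512x3 uint8, red, green, blue); there is no depth.
- arm.calibration(name): a dict with "K" (3x3 intrinsics, pixels), "eye" and "attitude" of the camera in the world. Camera axes: x right, y up, looking along -z (the intrinsics and any distortion apply to the point x, -y, -z); pixel columns grow to the right and rows downward; lengths in mm; the calibration is good to about 2 mm. A picture is of the moment at which its call begins. calibration takes no time and is no camera call.
- arm.job_done(): hands the job in, once; it reports no verdict.
The state is a dict: "clock": time; "joints": joint angles; "joint_vel": joint speeds; "joint_efforts": joint torques, N m; "position": TCP position; "ee_rot": TCP orientation; "contact_force": force on the tool from outside, world axes, zero at the start; "wrist_torque": the same for the moment, N m; "gripper_width": finger opening in mm.
Only numpy, scipy, OpenCV 4.12 (cv2) and the standard library are available. Lean on these libraries where they do the work, as an engineer would, in place of code of your own. Each camera call takes 0.05 s, during which the arm holds its last target. There are 200 camera calls.

## Task

Put the long try-in pin from the holder through the hole of the white guide bridge, pushed in until its flange lies flat on the bridge, and let go of it. Then pick up the loupe and hold it level, right side up, with its lens centred above the pin and at the height of the middle of the clamp collar high on the jig's post, clear of the jig and the pin; finish still holding the loupe there, steady. Do not shift the collar and leave the plug, the clear case and the mouth mirror alone.

Things in the scene. Friction and masses are not known exactly. Their poses are not given: they have to be found in the camera images.
- pin: loose steel try-in pin, about 50 g, standing upright in one of the two holes of the holder (which hole varies; the short plug is in the other). Origin on its axis at the underside of its flange, z up along the axis, round about z. Flange 20 mm across, 4 mm thick (z 0 to 4 mm); above it a round ribbed grip 14 mm in diameter, z 4 to 38 mm (top); below it a shaft 7 mm in diameter, 35 mm long, its last 9 mm tapering to 3 mm
- pin_tip (a point): the lower end of the pin's shaft, on the axis, 35 mm below pin's origin
- holder: fixed grey block 120 x 50 x 42 mm (x, y, z), origin at the centre of its underside; two through holes 11 mm in diameter in the top at x = -34 and +34 mm; the pin's flange rests on the top face
- jig: fixed practice jig, origin at its underside straight below the guide hole, z up. Base x -55 to 150, y -35 to 35, 10 mm thick. White bridge 60 (x) x 66 (y) x 10 mm, top at z 48 mm, on side walls, open below the hole (28 mm free; the seated pin stops 3 mm above the base). Tooth row at x 50 to 80, 33 mm high. Post 10 mm thick at x 120, y 0, top at z 222 mm, with a plain foot up to z 24 mm
- guide_hole (a point): centre of the guide hole, on the top face of the white bridge, 48 mm above the table; hole 10 mm in diameter, through, with a 2 mm chamfer, axis vertical; axes as jig
- focus_mark (a point): middle of the dark collar (28 mm across, 10 mm high) on the jig's post; it marks the focal height. It is clamped at a different height each time, 140 to 190 mm above the table, and slides along the post if pushed with more than about 6 N. Axes as jig
- loupe: loose loupe, about 160 g, lying flat on the table, right side up. Origin at the underside of the handle near the centre of mass (within 10 mm), x towards the lens, z up. Black handle with flat sides: x -70 to 40 mm, 18 mm wide (y), 26 mm high (z 0 to 26 mm); steel neck to the lens ring, 56 mm across, 12 mm thick (z 0 to 12 mm), centred at x 92 mm
- lens (a point): centre of the loupe's lens, at x 92 mm, y 0, z 6 mm of loupe; axes as loupe
- plug: bystander: loose short steel plug in the holder's other hole, low domed head 24 mm across standing 15 mm above the holder; origin on its axis at the underside of its head
- case: bystander: loose clear (pale, translucent) plastic open box 80 x 60 x 35 mm; origin at the centre of its underside
- mirror: bystander: loose steel mouth mirror lying flat, 10 mm thick, 180 mm long along its x (-80 to 100 mm), origin on its underside

How it is judged (in metres and radians):
On the way, in this order (a step that is already met when the one before it is completed fails the run):
1. the pin is through the guide hole, flange flat on the bridge, and released (horizontal distance between each of pin, pin_tip and guide_hole below 0.004 m and z of pin in the frame of guide_hole between -0.003 and 0.003 m and angle between pin's own z axis and vertical below 0.1 rad and contact force between the fingers and pin below 0.1 N), for 0.2 s.
2. the loupe is lifted off the table with the pin still seated (all of step 1 and height (world z) of lens above 0.08 m and contact force between the fingers and loupe above 1 N), for 0.2 s.
At the end, for the whole second after the job is handed in: Pin through the hole: within 4 mm of its centre, flange within 3 mm of the bridge, upright to 0.1 rad, untouched. Loupe gripped, still, level to 0.14 rad, lens within 10 mm sideways of the hole axis and 8 mm in height of the collar middle, touching neither jig nor pin (all of step 1 and horizontal distance between lens and guide_hole below 0.01 m and z of lens in the frame of focus_mark between -0.008 and 0.008 m and angle between loupe's own z axis and vertical below 0.14 rad and contact force between the fingers and loupe above 1 N and contact force between loupe and jig below 0.1 N and contact force between loupe and pin below 0.1 N and linear speed of loupe below 0.03 m/s and angular speed of loupe below 0.2 rad/s); the arm keeps its last pose, push and grip.
It fails at once if the collar is shifted or pushed along its post (5 mm) (distance of focus_mark from where it was at the start of the episode above 0.005 m).
It fails at once if the plug is moved (20 mm) (distance of plug from where it was at the start of the episode above 0.02 m).
It fails at once if the clear case is moved (20 mm) (distance of case from where it was at the start of the episode above 0.02 m).
It fails at once if the mirror is moved (20 mm) (distance of mirror from where it was at the start of the episode above 0.02 m).
It also fails if it takes over 64 s, if anything falls off the work surface, if the arm or the gripper's body presses on something with over 40 N, if the wrist force passes 120 N, or if a joint passes its speed limit or range.

## Working session

There is one attempt and no reset: what is moved stays moved. The work goes in short steps, Python scripts to look and compute and a tool call to move; the robot and the scene stay as the last step left them, time stands still between calls to the robot, and variables do not carry over. Pictures are saved under pics/ and viewed, about 8 in all and at most 12, crops included, and the job is handed in when it is done.

Besides the shell and the picture viewer there is one more tool, called after "Emit:" by a JSON object that holds its "op" and its "data". drive_tool: Moves the arm, as the interface text tells. Its arguments: {"type":"object","properties":{"motion":{"type":"array"},"grip":{"type":"number"}},"required":["motion"]}

```bash
mkdir -p pics; python3 - <<'E'
from bench import arm
import cv2,numpy as np
for n in("scene","top"):
    cv2.imwrite(f"pics/{n}0.png",cv2.resize(arm.get_image(n)[:,:,::-1],(800,600),interpolation=cv2.INTER_CUBIC))
    print(n,arm.calibration(n))
s=arm.read_state();print(s,arm.pinch_z)
E
```

```text
scene {'K': array([[419.21419738,   0.        , 262.75582647],
       [  0.        , 419.21419738, 193.59424526],
       [  0.        ,   0.        ,   1.        ]]), 'eye': array([1103.74852822,  265.72326093,  750.62185183]), 'attitude': array([0.19742971, 0.31150729, 0.78238479, 0.50185531])}
top {'K': array([[433.20543502,   0.        , 261.43496549],
       [  0.        , 433.20543502, 193.50179222],
       [  0.        ,   0.        ,   1.        ]]), 'eye': array([347.96916121, -16.9054697 , 993.27724366]), 'attitude': array([-0.0708416 ,  0.07670274,  0.72452151, -0.68129783])}
{'clock': 0.1, 'joints': array([-1.02540908e+00,  3.85475413e-01,  6.78387612e-03, -4.41824654e-04,
       -1.19401516e+00, -2.58588702e-01]), 'joint_vel': array([ 0.0003797 , -0.00188187,  0.00354843,  0.00194004,  0.00120395,
        0.00091649]), 'joint_efforts': array([-7.37059054e-04, -3.93319345e+01,  1.88928866e+01,  4.19790700e+00,
       -2.53651495e-03,  5.71643596e-06]), 'position': array([ 176.66790922, -598.97105624,  230.34090065]), 'ee_rot': array([-0.10031598,  0.69998752,  0.10167275,  0.69972625]), 'contact_force': array([ 0.53496412,  0.28476928, -0.07022016]), 'wrist_torque': array([ 0.03002333, -0.00308016,  0.0217673 ]), 'gripper_width': 85.05155954027444} 18.700000000000003
```

View pics/scene0.png

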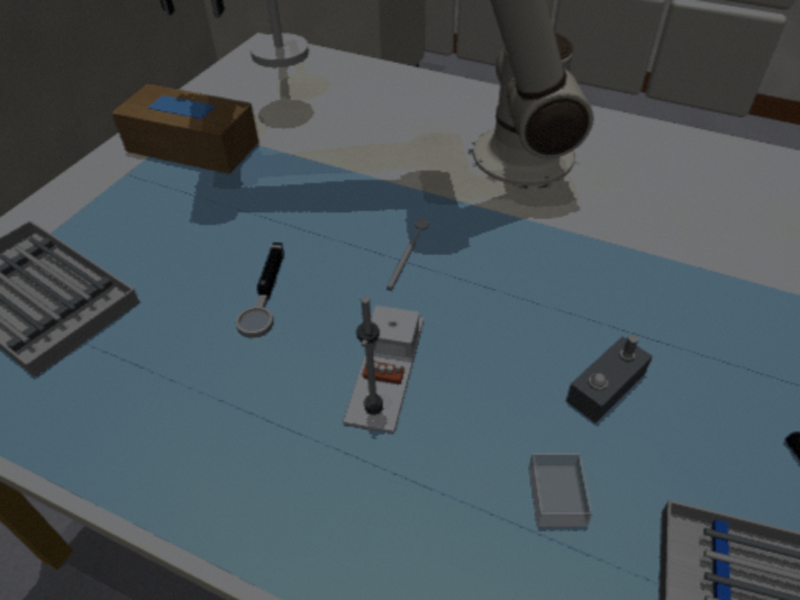

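View pics/top0.png

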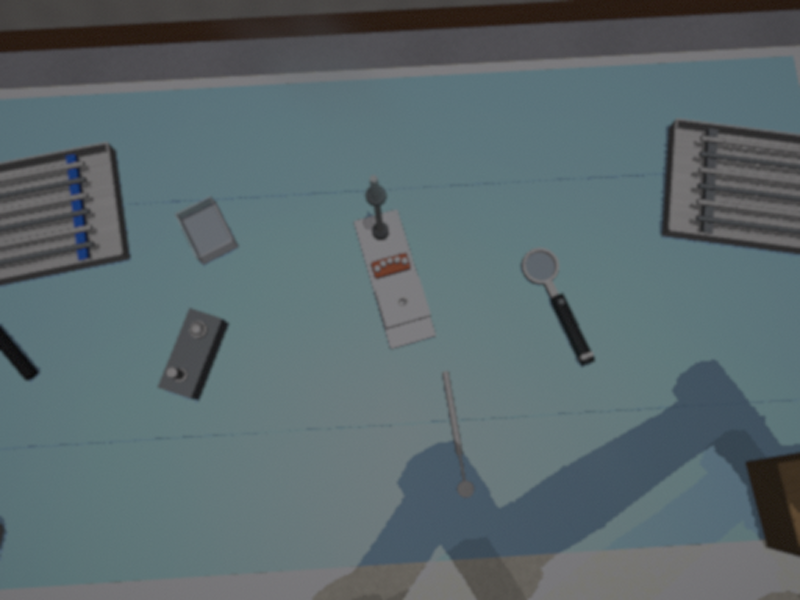

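The scene view shows the jig post near (367,300)-(373,405) with its collar at (367,332). The holder is around (610,375), with the pin in its far hole at (629,348) and the plug at (598,380). The loupe is at (262,290). The top view has the holder at (193,355), the pin at (175,373), the guide hole at (403,301) and the loupe lens at (540,266). Next I'll take enlarged crops.

```bash
cat > h.py <<'E'
import cv2,numpy as np
from scipy.spatial.transform import Rotation as R
from bench import arm
def crop(img,u0,v0,w,h,W,H):  # native-pixel crop enlarged, with tick marks each 5 px
    c=cv2.resize(img[v0:v0+h,u0:u0+w,::-1],(W,H),interpolation=cv2.INTER_CUBIC)
    c=cv2.convertScaleAbs(c,alpha=1.6)
    for u in range(u0-u0%10+10,u0+w,10):
        x=int((u-u0)*W/w); cv2.line(c,(x,0),(x,8),(0,255,255),1); cv2.putText(c,str(u),(x+1,18),0,.33,(0,255,255),1)
    for v in range(v0-v0%10+10,v0+h,10):
        y=int((v-v0)*H/h); cv2.line(c,(0,y),(8,y),(0,255,255),1); cv2.putText(c,str(v),(10,y+4),0,.33,(0,255,255),1)
    return c
def proj(n,P):
    k=arm.calibration(n);p=R.from_quat(k["attitude"]).inv().apply(np.atleast_2d(P)-k["eye"])
    q=np.c_[p[:,0],-p[:,1],-p[:,2]]@k["K"].T
    return q[:,:2]/q[:,2:]
def back(n,uv,z):
    k=arm.calibration(n);d=np.linalg.solve(k["K"],[uv[0],uv[1],1])
    d=R.from_quat(k["attitude"]).apply([d[0],-d[1],-d[2]])
    return k["eye"]+d*(z-k["eye"][2])/d[2]
E
python3 - <<'E'
from h import *
s=arm.get_image("scene");t=arm.get_image("top")
np.save("s.npy",s);np.save("t.npy",t)
a=np.vstack([np.hstack([crop(s,355,205,80,60,400,300),crop(t,95,190,80,60,400,300)]),
 np.hstack([crop(s,140,150,80,60,400,300),crop(t,320,155,80,80,400,300)])])
cv2.imwrite("pics/c1.png",a)
b=np.hstack([crop(s,205,180,80,100,400,500),crop(t,210,110,80,100,400,500)])
cv2.imwrite("pics/c2.png",b)
E
```

```text
(no output)
```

View pics/c1.png

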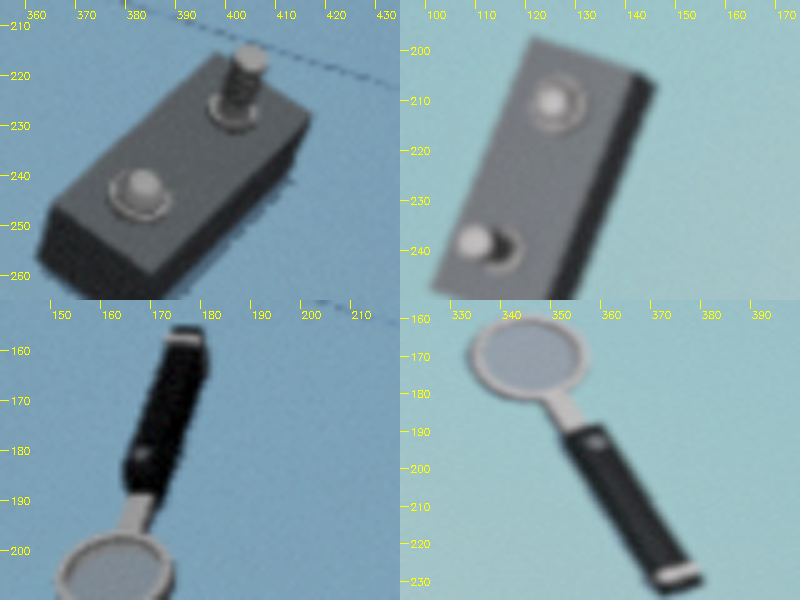

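View pics/c2.png

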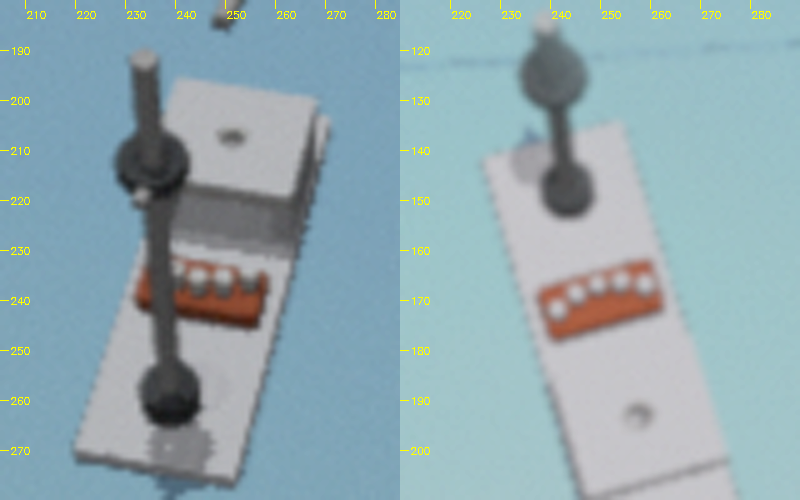

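The crops give, in native pixels:
- **Pin top:** scene (405,217), top (110,238).
- **Guide hole:** scene (251.4,207.4), top (257.6,192.8).
- **Collar:** scene (235.4,212.6), top about (240.8,125).
- **Lens:** scene (163,205), top (345.6,170.2).

I'll fit the poses from these.

```bash
python3 - <<'E'
from h import *
from scipy.optimize import least_squares
def tri(a,b):
    f=lambda p:np.r_[proj("scene",p)[0]-a,proj("top",p)[0]-b]
    r=least_squares(f,[450,0,50]);return r.x.round(1),r.fun.round(1)
for n,a,b in [("hole48",(251.4,207.4),(257.6,192.8)),("pintop80",(405,216.8),(110,238.4)),("lens6",(163,205),(345.6,170.2)),("posttop222",(234,191.4),(238.5,114)),("collar",(235.4,212.6),(240.8,125))]:
    print(n,*tri(a,b))
for n,c,uv,z in [("hole","scene",(251.4,207.4),48),("hole","top",(257.6,192.8),48),("pintop","scene",(405,216.8),80),("pintop","top",(110,238.4),80),("flange","scene",(401.6,227),45),("flange","top",(115,239.5),45),
 ("lens","scene",(163,205),8),("lens","top",(345.6,170.2),8),("hend","top",(375.4,232),26),("hend","scene",(177.2,155.5),26),("post","scene",(234,191.4),222),("post","top",(238.5,114),222),("base1","scene",(220,271),10),("base2","scene",(252.6,276),10),("base1","top",(255,134.4),10),("base2","top",(226.4,142),10),
 ("br","scene",(240.6,195.6),48),("br","scene",(268.6,199.6),48),("br","scene",(263.6,219),48),("plug","scene",(383.3,241.5),57),("plug","top",(125.5,210.3),57)]:
    print(n,c,back(c,uv,z)[:2].round(1))
E
```

```text
hole48 [550.5 -21.4  44.6] [-0.6 -0.1 -0.5  0.2]
pintop80 [464.8 296.3  75.7] [-0.4  0.  -0.4  0.1]
lens6 [ 600.5 -232.2    5.7] [-0.5 -0.1 -0.4  0.3]
posttop222 [667.6   6.4 220.8] [-0.5 -0.1 -0.5  0.3]
collar [667.3   5.2 163.2] [-0.7 -0.1 -0.7  0.4]
hole scene [552.8 -18.8]
hole top [550.3 -22.6]
pintop scene [468.4 296.9]
pintop top [464.4 293.9]
flange scene [467.  297.8]
flange top [465.8 294.9]
lens scene [ 601.8 -229.4]
lens top [ 600.5 -232.7]
hend top [ 449.1 -280.9]
hend scene [ 453.8 -281.5]
post scene [668.4   7.9]
post top [667.6   5.4]
base1 scene [707.8 -17. ]
base2 scene [690.6  49.5]
base1 top [701.3 -25.1]
base2 top [686.4  43.9]
br scene [530.6 -57. ]
br scene [515.3   6.4]
br scene [572.1  20. ]
plug scene [531.4 271.3]
plug top [527.  268.6]
```

```bash
cat >> h.py <<'E'
def go(P,yaw=None):
    s=arm.read_state();M=R.from_quat(s["ee_rot"]).as_matrix();y=M[:,1]
    print("t",s["clock"],"pos",s["position"].round(1),"down",M[:,0].round(4),"jaw deg",np.degrees(np.arctan2(y[1],y[0])).round(1),"F",s["contact_force"].round(2),"w",round(s["gripper_width"],1))
    print("tool shift",(M.T@(np.array(P)-s["position"])).round(1))
    if yaw is not None: print("spin (either)",[round((-(yaw+k-np.degrees(np.arctan2(y[1],y[0])))+180)%360-180,1) for k in(0,180)],"j6 deg",np.degrees(s["joints"][[0,5]]).round(1))
E
python3 - <<'E'
from h import *
go((470,-200,200),67);go((466,296,200),67)
E
```

```text
t 0.2 pos [ 176.7 -599.2  230.7] down [-5.0e-04  1.2e-03 -1.0e+00] jaw deg 106.4 F [-0.39  0.2   0.3 ] w 85.7
tool shift [ 31.  299.9 394.2]
spin (either) [np.float64(39.4), np.float64(-140.6)] j6 deg [-58.8 -14.8]
t 0.2 pos [ 176.7 -599.2  230.7] down [-5.0e-04  1.2e-03 -1.0e+00] jaw deg 106.4 F [-0.39  0.2   0.3 ] w 85.7
tool shift [ 31.6 776.8 530.6]
spin (either) [np.float64(39.4), np.float64(-140.6)] j6 deg [-58.8 -14.8]
```

Emit:
{"op": "drive_tool", "data": {"motion": [[2, 23, 30, 0], [2, 23, 30, 0], [2, 23, 30, 0], [2, 23, 30, 0], [2, 23, 30, 0], [2, 23, 30, 0], [2, 23, 30, 0], [2, 23, 30, 0], [2, 23, 30, 0], [2, 23, 30, 0]], "grip": 50}}

```text
clock: 1.03
position: [400.2, -292.3, 211.3]
ee_rot: [-0.101, 0.7, 0.101, 0.7]
contact_force: [0.4, -0.0, -0.0]
gripper_width: 49.8
```

Emit:
{"op": "drive_tool", "data": {"motion": [[1, 24, 30, 0], [1, 24, 30, 0], [1, 25, 25, 0], [1, 33, 10, 0], [1, 38, 8, 0], [0, 38, 8, 0], [0, 38, 8, 0], [0, 38, 8, 0], [0, 38, 8, 0], [0, 38, 8, 0]]}}

```text
clock: 1.87
position: [441.5, 68.6, 206.5]
ee_rot: [-0.101, 0.7, 0.101, 0.7]
contact_force: [1.1, 0.1, -0.3]
gripper_width: 50.1
```

```bash
python3 - <<'E'
from h import *
go((466,296,150))
E
```

```text
t 1.8667 pos [441.5  68.6 206.5] down [ 4.e-04  3.e-04 -1.e+00] jaw deg 106.4 F [ 1.12  0.14 -0.32] w 50.1
tool shift [ 56.6 211.2  87.8]
```

Emit:
{"op": "drive_tool", "data": {"motion": [[4, 30, 12, 0], [6, 30, 12, 0], [8, 30, 12, 0], [8, 30, 12, 0], [8, 30, 13, 0], [8, 30, 13, 0], [8, 20, 9, 0], [6, 8, 4, 0], [4, 3, 1, 0], [0, 0, 0, 0]]}}

```text
clock: 2.7
position: [466.2, 293.6, 145.0]
ee_rot: [-0.102, 0.701, 0.101, 0.699]
contact_force: [-0.0, -0.1, -0.2]
gripper_width: 50.2
```

```bash
python3 - <<'E'
from h import *
go((466,296,52))
s=arm.get_image("scene");t=arm.get_image("top")
st=arm.read_state()["position"];print(proj("scene",st),proj("top",st))
cv2.imwrite("pics/c3.png",np.hstack([crop(s,365,165,80,100,400,500),crop(t,75,175,80,100,400,500)]))
E
```

```text
t 2.7 pos [466.2 293.6 145. ] down [-0.0022 -0.002  -1.    ] jaw deg 106.4 F [-0.   -0.07 -0.15] w 50.2
tool shift [93.   2.5  0.8]
[[411.35877044 193.89660556]] [[ 98.98521831 233.59091881]]
```

View pics/c3.png

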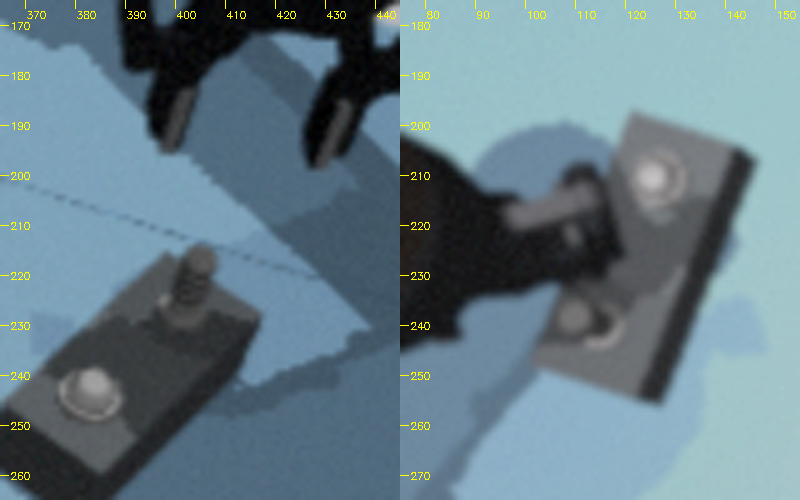

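The near view shows the open fingertips in the scene picture at about (398,195) and (429,198), straddling the pin at (402,218). That agrees with the TCP projection. Next I descend and grip.

Emit:
{"op": "drive_tool", "data": {"motion": [[15, 1, 0.5, 0], [20, 1, 0.3, 0], [20, 0.5, 0, 0], [20, 0, 0, 0], [12, 0, 0, 0], [6, 0, 0, 0], [0, 0, 0, 0], [0, 0, 0, 0]]}}

```text
clock: 3.47
position: [467.5, 296.4, 54.2]
ee_rot: [-0.101, 0.7, 0.101, 0.7]
contact_force: [-0.3, 0.1, -0.1]
gripper_width: 49.7
```

Emit:
{"op": "drive_tool", "data": {"motion": [[0, 0, 0, 0], [0, 0, 0, 0], [0, 0, 0, 0], [0, 0, 0, 0], [0, 0, 0, 0], [0, 0, 0, 0], [0, 0, 0, 0], [0, 0, 0, 0]], "grip": 5}}

```text
clock: 4.13
position: [467.4, 297.1, 54.4]
ee_rot: [-0.101, 0.699, 0.101, 0.7]
contact_force: [-1.5, -1.7, 5.7]
gripper_width: 11.6
```

Emit:
{"op": "drive_tool", "data": {"motion": [[-4, 0, 0, 0], [-10, 0, 0, 0], [-20, 0, 0, 0], [-20, 0, 0, 0], [-20, 0, 0, 0], [-10, 0, 0, 0], [0, 0, 0, 0], [0, 0, 0, 0]]}}

```text
clock: 4.8
position: [466.7, 296.7, 137.4]
ee_rot: [-0.101, 0.7, 0.101, 0.7]
contact_force: [-0.2, -0.7, -0.9]
gripper_width: 12.3
```

```bash
python3 - <<'E'
from h import *
go((551.5,-20.7,150))
E
```

```text
t 4.8 pos [466.7 296.7 137.4] down [-1.e-04  7.e-04 -1.e+00] jaw deg 106.4 F [-0.23 -0.69 -0.88] w 12.3
tool shift [ -12.9 -328.4   -8.3]
```

Emit:
{"op": "drive_tool", "data": {"motion": [[0, -20, -1, 0], [0, -35, -1, 0], [0, -38, -1, 0], [0, -38, -1, 0], [0, -38, -1, 0], [0, -38, -1, 0], [0, -38, -1, 0], [0, -38, -1, 0], [0, -30, -0.4, 0], [0, -15, 0, 0]]}}

```text
clock: 5.63
position: [550.9, -23.5, 135.3]
ee_rot: [-0.1, 0.701, 0.1, 0.699]
contact_force: [-0.5, 0.3, -0.7]
gripper_width: 11.9
```

Emit:
{"op": "drive_tool", "data": {"motion": [[4, 0, 0, 0], [4, 0, 0, 0], [4, 0, 0, 0], [3, 0, 0, 0], [0, 0, 0, 0], [0, 0, 0, 0], [0, 0, 0, 0]]}}

```text
clock: 6.22
position: [551.7, -19.5, 122.4]
ee_rot: [-0.102, 0.7, 0.101, 0.7]
contact_force: [0.5, 0.2, -0.7]
gripper_width: 12.1
```

```bash
python3 - <<'E'
from h import *
go((551.5,-20.7,150))
s=arm.get_image("scene");t=arm.get_image("top")
st=arm.read_state()["position"]
for d in (54.4-80,54.4-42,54.4-7):print(proj("scene",st-[0,0,d]).round(1),proj("top",st-[0,0,d]).round(1))
cv2.imwrite("pics/c4.png",np.hstack([crop(s,212,155,80,100,400,500),crop(t,210,110,80,100,400,500)]))
E
```

```text
t 6.2167 pos [551.7 -19.5 122.4] down [ 2.e-04  0.e+00 -1.e+00] jaw deg 106.5 F [ 0.52  0.21 -0.74] w 12.1
tool shift [-27.6  -1.1  -0.6]
[[250.1 174.8]] [[255.8 181.7]]
[[250.5 187.6]] [[256.  185.9]]
[[250.9 198.7]] [[256.2 189.6]]
```

View pics/c4.png

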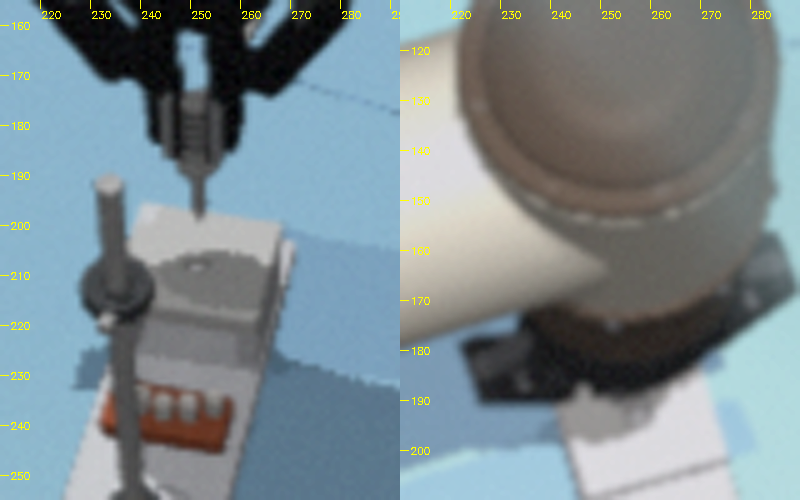

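The scene picture shows the pin upright in the jaws, flange at (252,187) and tip at (251.8,198.6), with the hole behind its shadow at about (251.4,207.4). The top view of the hole is blocked by the arm. I'll work out the remaining offset from the scene view.

```bash
python3 - <<'E'
from h import *
p=arm.read_state()["position"]
for uv,z in [((251.8,198.6),p[2]-47.4),((252,187.3),p[2]-12.4+1)]:
    b=back("scene",uv,z)-p; print("bias",b[:2].round(1),"hole",(back("scene",(251.4,207.4),48)-b)[:2].round(1))
go((552.5,-20.3,150))
E
```

```text
bias [-1.2  1.6] hole [554.  -20.4]
bias [-1.3  2.9] hole [554.1 -21.7]
t 6.3167 pos [551.8 -19.8 122.6] down [ 6.e-04  1.e-04 -1.e+00] jaw deg 106.5 F [-0.56 -0.01 -0.02] w 11.8
tool shift [-27.4  -0.7   0.5]
```

Emit:
{"op": "drive_tool", "data": {"motion": [[4, -1, 1, 0], [8, 0, 0, 0], [8, 0, 0, 0], [4, 0, 0, 0], [3, 0, 0, 0], [3, 0, 0, 0], [3, 0, 0, 0], [0, 0, 0, 0]]}}

```text
clock: 6.98
position: [552.6, -21.0, 88.6]
ee_rot: [-0.101, 0.7, 0.101, 0.699]
contact_force: [-0.5, -0.4, -0.8]
gripper_width: 11.9
```

Emit:
{"op": "drive_tool", "data": {"motion": [[3, 0, 0, 0], [3, 0, 0, 0], [3, 0, 0, 0], [0, 0, 0, 0]]}}

```text
clock: 7.32
position: [552.5, -21.0, 79.6]
ee_rot: [-0.101, 0.7, 0.101, 0.699]
contact_force: [-0.9, 0.4, -0.7]
gripper_width: 12.0
```

```bash
python3 - <<'E'
from h import *
go((553,-20.6,60));print(arm.read_state()["wrist_torque"])
s=arm.get_image("scene")
cv2.imwrite("pics/c5.png",crop(s,222,170,60,60,600,600))
E
```

```text
t 7.3167 pos [552.5 -21.   79.6] down [-1.2e-03 -1.0e-04 -1.0e+00] jaw deg 106.4 F [-0.89  0.36 -0.67] w 12.0
tool shift [19.6  0.2  0.7]
[ 0.01219367 -0.01237735  0.0248041 ]
```

View pics/c5.png

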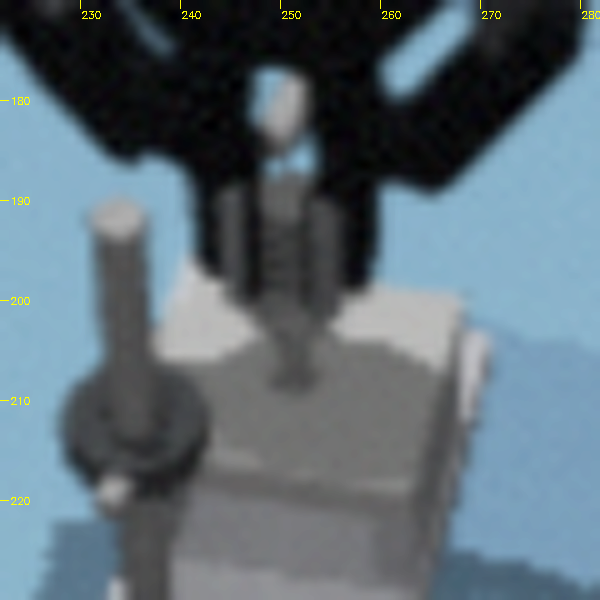

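The shaft enters the hole at (251.2,208) with no side force, already about 16 mm deep. I'll keep pushing until the flange touches.

Emit:
{"op": "drive_tool", "data": {"motion": [[4, 0, 0, 0], [4, 0, 0, 0], [4, 0, 0, 0], [3, 0, 0, 0], [1.5, 0, 0, 0], [0, 0, 0, 0]]}}

```text
clock: 7.87
position: [552.6, -21.0, 63.2]
ee_rot: [-0.101, 0.7, 0.101, 0.699]
contact_force: [1.1, 0.1, -0.2]
gripper_width: 11.8
```

Emit:
{"op": "drive_tool", "data": {"motion": [[1, 0, 0, 0], [1, 0, 0, 0], [1, 0, 0, 0], [0, 0, 0, 0]]}}

```text
clock: 8.2
position: [552.9, -20.9, 60.7]
ee_rot: [-0.101, 0.7, 0.101, 0.7]
contact_force: [0.0, -0.4, -0.6]
gripper_width: 11.9
```

Emit:
{"op": "drive_tool", "data": {"motion": [[1, 0, 0, 0], [0, 0, 0, 0]]}}

```text
clock: 8.37
position: [553.1, -20.9, 60.4]
ee_rot: [-0.101, 0.7, 0.101, 0.7]
contact_force: [-0.8, -0.0, 3.2]
gripper_width: 11.9
```

Emit:
{"op": "drive_tool", "data": {"motion": [[1, 0, 0, 0], [0, 0, 0, 0]]}}

```text
clock: 8.53
position: [553.1, -20.9, 60.3]
ee_rot: [-0.101, 0.7, 0.101, 0.7]
contact_force: [-3.5, 0.1, 8.9]
gripper_width: 11.9
```

The flange has bottomed at TCP z 60.3, as predicted, with 9 N of push. I'll release and rise.

Emit:
{"op": "drive_tool", "data": {"motion": [[-1, 0, 0, 0], [0, 0, 0, 0], [0, 0, 0, 0], [0, 0, 0, 0], [0, 0, 0, 0], [0, 0, 0, 0]], "grip": 50}}

```text
clock: 9.03
position: [552.9, -21.0, 59.6]
ee_rot: [-0.101, 0.7, 0.101, 0.7]
contact_force: [-0.8, 0.0, -0.5]
gripper_width: 49.8
```

Emit:
{"op": "drive_tool", "data": {"motion": [[-8, 0, 0, 0], [-20, 0, 0, 0], [-30, 0, 0, 0], [-30, 0, -10, 0], [-20, -20, -20, 0], [0, -30, -20, 0], [0, -30, -20, 0], [0, -30, -10, 0], [0, 0, 0, 0]]}}

```text
clock: 9.78
position: [506.4, -152.9, 168.8]
ee_rot: [-0.1, 0.7, 0.099, 0.7]
contact_force: [0.5, -0.2, -0.4]
gripper_width: 49.5
```

```bash
python3 - <<'E'
from h import *
s=arm.get_image("scene");t=arm.get_image("top")
cv2.imwrite("pics/c6.png",np.hstack([crop(s,212,175,60,75,400,500),crop(t,228,150,60,75,400,500)]))
# loupe pose: lens + handle end, bias-corrected
l=(np.array(back("scene",(163,205),8))+back("top",(345.6,170.2),8))/2
e=(np.array(back("scene",(177.2,155.5),26))+back("top",(375.4,232),26))/2
print(l,e,np.degrees(np.arctan2(*(l-e)[1::-1])))
o=l-92*(l-e)/np.linalg.norm((l-e)[:2]);print(o)
go((*o[:2],100),108)
E
```

```text
[ 601.13569023 -231.06302042    8.        ] [ 451.45890443 -281.18308887   26.        ] 18.513396180706614
[ 513.89674164 -260.27544673   18.49128003]
t 9.8833 pos [ 507.1 -150.1  168.4] down [ 8.e-04  1.e-04 -1.e+00] jaw deg 106.3 F [-0.32  0.38 -0.07] w 50.0
tool shift [  68.3 -107.6  -24.4]
spin (either) [np.float64(-1.7), np.float64(178.3)] j6 deg [  1.1 -74.8]
```

View pics/c6.png

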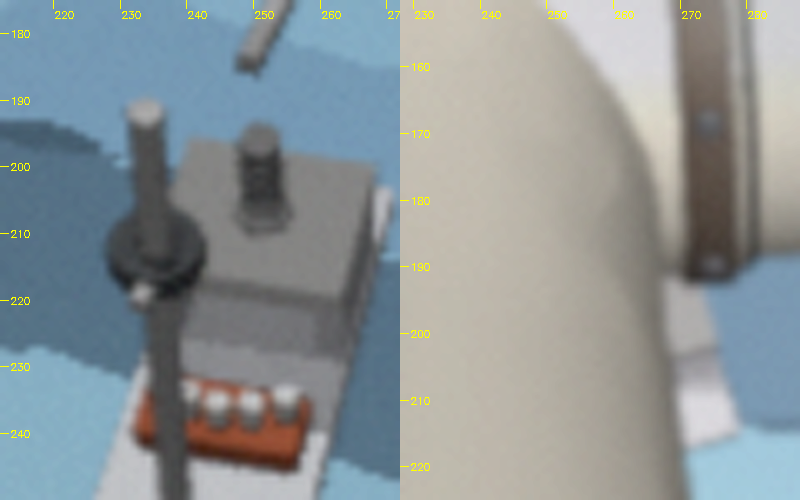

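The scene view shows the pin upright in the bridge with its flange flat, top at (250,194) and flange at (250,208). The collar is undisturbed at (235,212). Now the loupe.

Emit:
{"op": "drive_tool", "data": {"motion": [[5, -20, -4, -2.2], [8, -30, -6, 0], [8, -30, -6, 0], [10, -20, -5, 0], [10, -8, -3, 0], [10, 0, 0, 0], [10, 0, 0, 0], [7, 0, 0, 0], [0, 0, 0, 0], [0, 0, 0, 0]]}}

```text
clock: 10.72
position: [518.3, -258.1, 99.6]
ee_rot: [-0.115, 0.698, 0.115, 0.697]
contact_force: [0.3, -0.1, 0.9]
gripper_width: 49.8
```

```bash
python3 - <<'E'
from h import *
go((515.5,-260.5,5),108.5)
s=arm.get_image("scene");t=arm.get_image("top")
cv2.imwrite("pics/c7.png",np.hstack([crop(s,140,140,80,80,400,400),crop(t,320,155,80,80,400,400)]))
st=arm.read_state()["position"];print(proj("scene",st),proj("top",st))
E
```

```text
t 10.7167 pos [ 518.3 -258.1   99.6] down [-8.e-04  0.e+00 -1.e+00] jaw deg 108.7 F [ 0.27 -0.1   0.93] w 49.8
tool shift [94.6 -1.4 -3.4]
spin (either) [np.float64(0.2), np.float64(-179.8)] j6 deg [-10.4 -60.8]
[[165.5750146  151.15127209]] [[370.18825231 195.40860897]]
```

View pics/c7.png

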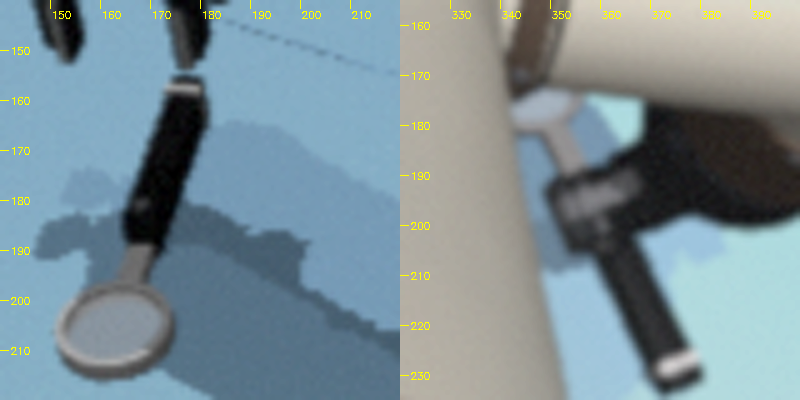

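The fingers straddle the handle: tips at about (152,152) and (177,153) in the scene view, with the handle axis running between them. I descend and grip.

Emit:
{"op": "drive_tool", "data": {"motion": [[10, -1, -2, 0], [18, -0.4, -1, 0], [20, 0, -0.4, 0], [20, 0, 0, 0], [14, 0, 0, 0], [8, 0, 0, 0], [3, 0, 0, 0], [0, 0, 0, 0], [0, 0, 0, 0]]}}

```text
clock: 11.57
position: [516.1, -261.8, 7.5]
ee_rot: [-0.115, 0.697, 0.114, 0.698]
contact_force: [-0.3, 0.5, 1.2]
gripper_width: 50.1
```

Emit:
{"op": "drive_tool", "data": {"motion": [[0, 0, 0, 0], [0, 0, 0, 0], [0, 0, 0, 0], [0, 0, 0, 0], [0, 0, 0, 0], [0, 0, 0, 0], [0, 0, 0, 0], [0, 0, 0, 0]], "grip": 8}}

```text
clock: 12.23
position: [516.2, -261.7, 7.9]
ee_rot: [-0.115, 0.697, 0.114, 0.698]
contact_force: [-0.6, 1.9, 6.0]
gripper_width: 16.4
```

Emit:
{"op": "drive_tool", "data": {"motion": [[-3, 0, 0, 0], [-8, 0, 0, 0], [-15, 0, 0, 0], [-20, 0, 0, 0], [-25, 0, 0, 0], [-25, 0, 0, 0], [-25, 0, 0, 0], [-15, 0, 0, 0], [-6, 0, 0, 0], [0, 0, 0, 0]]}}

```text
clock: 13.07
position: [516.0, -261.6, 150.4]
ee_rot: [-0.115, 0.697, 0.114, 0.699]
contact_force: [0.0, -0.2, -2.1]
gripper_width: 16.9
```

```bash
python3 - <<'E'
from h import *
go((553-92*np.cos(np.radians(18.5)),-21-92*np.sin(np.radians(18.5)),163),108.5);print(arm.read_state()["wrist_torque"])
E
```

```text
t 13.0667 pos [ 516.  -261.6  150.4] down [ 3.e-03 -5.e-04 -1.e+00] jaw deg 108.6 F [ 0.04 -0.21 -2.05] w 16.9
tool shift [-12.9 216.4  19.9]
spin (either) [np.float64(0.1), np.float64(-179.9)] j6 deg [-10.9 -60.5]
[ 0.01472432 -0.01139841  0.03141372]
```

```bash
python3 - <<'E'
from h import *
for xy in[(668,6.6),(669.5,6.3)]:
    for z in(158,163,168,222): print(xy,z,proj("scene",(*xy,z)).round(1),proj("top",(*xy,z)).round(1))
go((466.2,-50.8,166))
E
```

```text
(668, 6.6) 158 [[235.3 214.8]] [[239.5 126. ]]
(668, 6.6) 163 [[235.2 213.1]] [[239.4 125.1]]
(668, 6.6) 168 [[235.  211.3]] [[239.2 124.2]]
(668, 6.6) 222 [[233.4 191. ]] [[237.9 113.8]]
(669.5, 6.3) 158 [[234.8 215.4]] [[239.6 125.3]]
(669.5, 6.3) 163 [[234.7 213.6]] [[239.5 124.4]]
(669.5, 6.3) 168 [[234.5 211.8]] [[239.4 123.5]]
(669.5, 6.3) 222 [[232.9 191.5]] [[238.  113.1]]
t 13.0667 pos [ 516.  -261.6  150.4] down [ 3.e-03 -5.e-04 -1.e+00] jaw deg 108.6 F [ 0.04 -0.21 -2.05] w 16.9
tool shift [-15.9 215.7  20.2]
```

Emit:
{"op": "drive_tool", "data": {"motion": [[-2, 12, 0, 0], [-2, 24, 2, 0], [-2, 30, 3, 0], [-2, 30, 3, 0], [-2, 30, 3, 0], [-2, 30, 3, 0], [-2, 26, 3, 0], [0, 16, 2, 0], [0, 8, 1, 0], [0, 0, 0, 0]]}}

```text
clock: 13.9
position: [467.3, -58.6, 161.7]
ee_rot: [-0.115, 0.699, 0.115, 0.697]
contact_force: [0.3, 0.6, -2.6]
gripper_width: 16.9
```

```bash
python3 - <<'E'
from h import *
go((466.2,-50.8,166),108.5)
s=arm.get_image("scene")
cv2.imwrite("pics/c8.png",crop(s,200,150,80,80,600,600))
E
```

```text
t 13.9 pos [467.3 -58.6 161.7] down [-0.0027 -0.     -1.    ] jaw deg 108.8 F [ 0.3   0.61 -2.57] w 16.9
tool shift [-4.3  7.8  1.5]
spin (either) [np.float64(0.3), np.float64(-179.7)] j6 deg [ 12.7 -83.9]
```

View pics/c8.png

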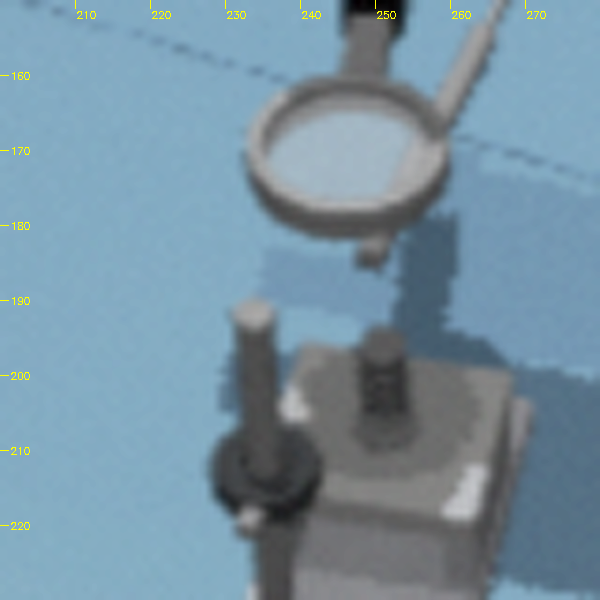

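The scene view shows the lens ring centred at about (246.4,170.9), level, above and slightly left of the pin (251,194). The collar middle is at (235.6,212.8), which puts its z near 165. I'll make the last correction.

```bash
python3 - <<'E'
from h import *
p=arm.read_state()["position"]
z=p[2]-1.9
b=back("scene",(246.4,170.9),z); print("lens scene",b, "rel TCP",b-p, "expected px",proj("scene",[p[0]+86.8,p[1]+29.8,z]))
print("seated pin top scene",back("scene",(250.9,195.8),86))
go((466.2,-50.8,167),108.5)
E
```

```text
lens scene [555.55324479 -25.91040596 160.0317012 ] rel TCP [87.73296386 33.55059199 -1.9       ] expected px [[244.95580506 170.08711723]]
seated pin top scene [552.87690078 -19.00966843  86.        ]
t 13.95 pos [467.8 -59.5 161.9] down [-2.1e-03 -3.0e-04 -1.0e+00] jaw deg 108.7 F [ 0.14  1.01 -2.22] w 16.4
tool shift [-5.1  8.7  1.2]
spin (either) [np.float64(0.2), np.float64(-179.8)] j6 deg [ 12.6 -83.8]
```

Emit:
{"op": "drive_tool", "data": {"motion": [[-2, 3, 0, 0], [-2, 3, 1, 0], [-1, 2, 0.5, 0], [0, 0, 0, 0], [0, 0, 0, 0], [0, 0, 0, 0], [0, 0, 0, 0], [0, 0, 0, 0]]}}

```text
clock: 14.62
position: [467.5, -52.1, 167.8]
ee_rot: [-0.114, 0.698, 0.114, 0.698]
contact_force: [0.5, 0.2, -2.4]
gripper_width: 16.7
```

```bash
python3 - <<'E'
from h import *
go((466.2,-50.8,167),108.5)
s=arm.get_image("scene");t=arm.get_image("top")
cv2.imwrite("pics/c9.png",np.hstack([crop(s,205,145,80,100,400,500),crop(t,210,100,80,100,400,500)]))
E
```

```text
t 14.6167 pos [467.5 -52.1 167.8] down [-2.e-04 -0.e+00 -1.e+00] jaw deg 108.6 F [ 0.5   0.2  -2.39] w 16.7
tool shift [ 0.8  1.6 -0.8]
spin (either) [np.float64(0.1), np.float64(-179.9)] j6 deg [ 13.5 -84.9]
```

View pics/c9.png

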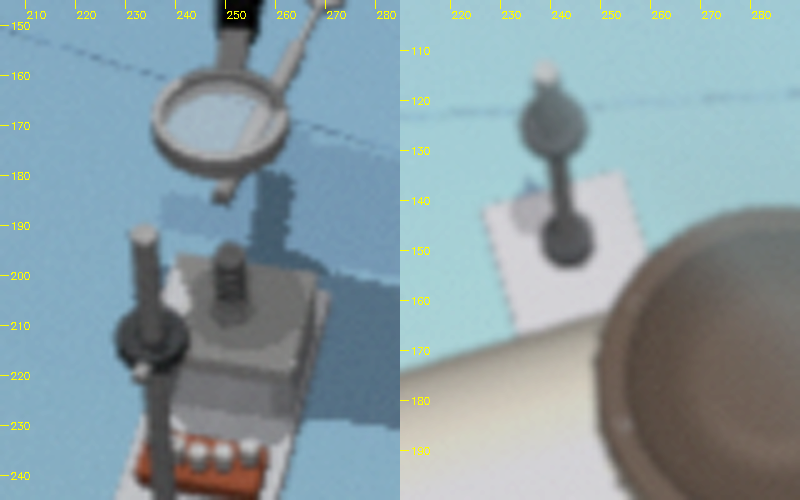

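The scene view has the lens centred at (249,169.4), level and directly above the pin, whose top is at (250.5,195). The pin is still seated and the collar unmoved. The top view of the lens is blocked by the arm. After one numeric check I'll hand in.

```bash
python3 - <<'E'
from h import *
s=arm.read_state();b=back("scene",(249,169.4),s["position"][2]-1.9)
print("lens",b.round(1),"vs pin in same camera [552.9 -19.0]",np.abs(s["joint_vel"]).max())
if np.hypot(*(b[:2]-[552.9,-19]))<5: print(arm.job_done())
E
```

```text
lens [554.8 -20.2 165.9] vs pin in same camera [552.9 -19.0] 0.0010146645817621304
the job is handed in; nothing more can be done
None
```

The job is handed in at about 15 s of the 64 s. The pin is seated in the guide bridge and released, and the arm is holding the loupe above it. The interface gives no verdict.

- **Pin:** the push stopped with about 9 N of contact at the height expected for a seated flange. After release, the picture showed the pin upright with its flange flat on the bridge.
- **Loupe position:** the lens is about 2 mm sideways from the pin axis in the scene camera (10 mm allowed). Its height is about 166 mm, against roughly 165 mm for the collar middle (8 mm allowed). The collar height is only good to about 2 mm.
- **Hold:** the loupe looks level and clear of the jig and pin, the fingers are closed on the handle at 16.7 mm, and the joints are still (about 0.001 rad/s).
- **Bystanders:** the collar looks unmoved in the last picture. I kept away from the plug, case and mirror, but took no final picture to confirm them.

**Disagreements:** the two cameras differed by about 3 mm in y, so I used offsets measured within the scene camera. In the top view the arm hid the seated pin and the final lens position, so both final checks rest on the scene camera alone.

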